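# Cover the mug and hand it over

### The job

Put the wooden lid on the mug with the handle (not on the cup without one), so that it sits fully seated and level while the mug still stands on the drip tray. Then pick up the covered mug and hold it out in the air for the guest: upright, centred over the cork hand-over mat, its underside about 15 cm above the table and its handle pointing the way the mat's tongue points. Finish while still holding it there by the mug, lid on, and leave the other cup and the paper cups where they are.

Things in the scene. Friction and masses are not known exactly. Their poses are not given: they have to be found in the camera images.
- mug_mid (a point): White stoneware mug with one handle, upright on the drip tray. Straight round body, 64 mm outside, 54 mm inside diameter, 80 mm high, 0.2 to 0.4 kg. The only vessel with a handle. Point: on the axis half-way up, 40 mm above the underside, 40 mm below the rim. z is the mug's axis (up); x points from the axis to the handle.
- mug_handle (a point): Middle of the mug's handle: a loop of 9 mm round bar on the mug's +x side, 58 mm from the axis, 44 mm above the underside; the loop reaches from 22 to 64 mm above the underside and 63 mm out from the axis.
- lid_mid (a point): Loose round light-wood lid, knob up, on the white tray. From below: tapered plug 8 mm high (38 to 50 mm wide), disc 59 mm wide and 5 mm thick, round knob 16 mm wide and 16 mm high; 29 mm in all, 60 g. Point: on the axis, 14.5 mm above the bottom, 1.5 mm above the disc's top. z up. Seated, the plug is in the mug, the disc on the rim and this point 46.5 mm above the mug's point.
- mat_top (a point): Centre of the top of the round part of the cork hand-over mat fixed to the table: a disc 120 mm in diameter, 3 mm thick, with a tongue 30 mm wide with a round end, reaching 135 mm from the centre. x points from the centre along the tongue; z is up. The table top is at z = 0.
- drip: Drip tray fixed to the table: black tray with a flat steel grate, 150 mm (x) by 280 mm (y), its top 20 mm above the table. Origin at the centre of its underside. The mug and the cup stand on it, 125 to 155 mm apart.
- tray: White serving tray fixed to the table, 260 mm (x) by 220 mm (y); floor 5 mm thick, rim 14 mm high. Origin at the centre of its underside. The lid lies on its -x half, the two paper-cup stacks stand on its +x half.
- cup_mid (a point): White stoneware cup without handle, not to be used: 64 mm rim diameter, 75 mm high, upright on the drip tray. Point half-way up its axis; z up.
- stack_a_mid (a point): Stack of upturned paper cups on the white tray, 72 mm diameter at the foot, 80 mm high, leave alone. Point half-way up its axis; z up.
- stack_b_mid (a point): A second such stack of paper cups, the same size; leave alone. Point half-way up its axis; z up.
Not all that is in view belongs to the job. What is shaped like the part that bears stack_b_mid but blue, green or pink is not meant.

How it is judged:
By the outcome, as a careful person would: the job done as asked, in the order asked, and still so for the second after the job is handed in, while the arm keeps its last pose, push and grip.
It also fails if it takes over 64 s, if anything falls off the work surface, if the arm or the gripper's body presses on something with over 40 N, if the wrist force passes 120 N, or if a joint passes its speed limit or range.

### The arm

A 6-joint arm with a two-finger parallel gripper is mounted at the origin on the work surface. World frame = base frame: x ahead of the robot, y to its left, z up, the work surface at z = 0. Lengths are in mm, angles in degrees, forces in N, time in s.
With the tool pointing down it reaches from about 350 to 875 mm from the base axis. Payload 4.2 kg.
Tool frame: the origin (TCP) lies between the finger pads; the fingertips stand 17 mm ahead of it and the grasp point (between the pads) lies 2 mm behind it; z points along the fingers, y is the direction in which the jaws open and shut (so a half turn about z gives the same grasp; the last joint's range is limited). The gripper opens to 85 mm and grips with 20 to 120 N. Pads are 22 mm wide; open, the fingers measure 114 mm over their backs; the gripper's body (76 mm by 85 mm) begins 54 mm behind the grasp point. The pads swing forward as they close: fully open they stand 13 mm farther back than shut.
Start: joints at [89.473, 22.042, 0.453, 0, -68.411, -14.817], TCP at [165.35, 602.71, 248.312] pointing down, gripper open.
Joint ranges: [-179.83, 179.83], [-69.29, 118.12], [-61.27, 80.66], [-181.25, 117.63], [-171.15, -9.14], [-177.46, 177.46]. Speed limits (degrees/s): [159.86, 159.86, 180, 180, 180, 180].

### API

Orientations are given as [roll, pitch, yaw] about the fixed x, y, z axes, in that order (R = Rz(yaw) Ry(pitch) Rx(roll)).
In Python, from cell import readout, cams, job gives the robot as it stands.
- The arm moves only by the tool drive_tool, never from a script. Its argument "deltas" is a list of rows, each an object with "dp": the shift along the tool's x, y, z in cm, a list of three; "yaw": the turn about the tool's z in rad. In form: [{"dp": [dx, dy, dz], "yaw": yaw}, ...]. A call has 1 to 8 rows; each row shifts and turns the pose as measured when the row begins, along the tool's axes as they then stand; what a row does not reach is not made up. A row lasts 1/12 s, in which the tool goes at most 41.7 mm and 7.16 degrees, less where a joint would pass 70% of its speed; a pose out of reach is approached as far as the arm can. A call is refused whole if a number of a shift passes 4.17 or a number of a turn 0.125, either way. A call with a gripper value outside its range is refused whole. "claw" is the gripper command: -1 is fully open, 1 is shut, values between are in proportion, set as the call begins (left out, the last holds). The fingers move at their own pace and stop on an object; the grip force is fixed at half the most. Time passes only in rows, so rows that do not move let the fingers close. It gives the time, the measured TCP pose, the force and the opening at its end, in the units of the state.
- readout.get_obs(): the state, without advancing time (a new reading comes with each control period).
- cams.get_image(name): name is "scene" or "top" or "wrist"; returns the picture (400x640x3 uint8, red, green, blue); there is no depth.
- cams.camera_model(name): a dict with "fov_y" (degrees; the focal length in pixels is half the picture's height over the tangent of half this angle, whatever the lens; pixels are square), "cx", "cy" (the principal point, pixels), "cam_to_world" (4x4, takes a point from camera to world coordinates). Camera axes: x right, y up, looking along -z (the intrinsics and any distortion apply to the point x, -y, -z); pixel columns grow to the right and rows downward; lengths in mm; the calibration is good to about 2 mm. A picture is of the moment at which its call begins: read the wrist's pose just before it. camera_model takes no time and is no camera call; for the wrist camera it gives the pose at the moment of the call.
- job.sign_off(): hands the job in, once; it reports no verdict.
The state is a dict: "t": time; "qpos": joint angles; "joint_vel": joint speeds; "joint_torque": joint torques, N m; "tool_pos": TCP position; "tcp_rot": TCP orientation; "wrist_force": force on the tool from outside, world axes, zero at the start; "ft_torque": the same for the moment, N m; "grip_width": finger opening in mm.
Only numpy, scipy, OpenCV 4.12 (cv2) and the standard library are available. Lean on these libraries where they do the work, as an engineer would, in place of code of your own. Each camera call takes 0.05 s, during which the arm holds its last target.

## Working session

There is one attempt and no reset: what is moved stays moved. The work goes in short steps, Python scripts to look and compute and a tool call to move; the robot and the scene stay as the last step left them, time stands still between calls to the robot, and variables do not carry over. Pictures are saved under pics/ and viewed, and the job is handed in when it is done.

Besides the shell and the picture viewer there is one more tool, called after ">>>" as name(argument=value, ...), one argument or row to a line, values as JSON. drive_tool: Moves the arm, as the interface text tells. Its arguments: {"type":"object","properties":{"deltas":{"type":"array","items":{"type":"object","properties":{"dp":{"type":"array","items":{"type":"number"}},"yaw":{"type":"number"}}}},"claw":{"type":"number"}},"required":["deltas"]}

```bash
mkdir -p pics; ls
python3 - <<'E'
from cell import readout,cams,job
import cv2,numpy as np
print(readout.get_obs())
for n in ["scene","top","wrist"]:
    m=cams.camera_model(n); im=cams.get_image(n)
    print(n,{k:(np.round(v,3).tolist() if k=="cam_to_world" else v) for k,v in m.items()})
    cv2.imwrite(f"pics/{n}0.png",im[:,:,::-1])
E
```

```text
pics
{'t': 0.0, 'qpos': array([ 8.94723694e+01,  2.20905376e+01,  3.78957082e-01, -3.07664990e-02,
       -6.84101530e+01, -1.48142423e+01]), 'joint_vel': array([ 0.05817769, -0.0100233 , -0.01853335, -0.05817497, -0.05976759,
        0.03683864]), 'joint_torque': array([-1.28087442e-03, -3.92286336e+01,  1.88398987e+01,  4.18635383e+00,
       -4.58396549e-03,  3.60597141e-06]), 'tool_pos': array([165.21229998, 602.19524748, 247.21367204]), 'tcp_rot': array([ 1.79875002e+02, -3.49254475e-03, -1.53532204e+01]), 'wrist_force': array([-0.66651378,  0.37369317, -0.11448246]), 'ft_torque': array([0.01457195, 0.02148978, 0.00172164]), 'grip_width': 85.52079590923717}
scene {'fov_y': 51.908864157363276, 'cx': 327.18477686952593, 'cy': 205.49542325026576, 'cam_to_world': [[-0.32, -0.484, 0.814, 1534.013], [0.947, -0.186, 0.262, 274.741], [0.025, 0.855, 0.518, 678.047], [0.0, 0.0, 0.0, 1.0]]}
top {'fov_y': 55.61028754111577, 'cx': 316.9044413324103, 'cy': 194.04955067180725, 'cam_to_world': [[-0.066, 0.971, -0.229, 366.169], [-0.998, -0.062, 0.022, -13.044], [0.007, 0.23, 0.973, 1013.668], [0.0, 0.0, 0.0, 1.0]]}
wrist {'fov_y': 68.25686176206109, 'cx': 323.63210368321745, 'cy': 201.66958924585464, 'cam_to_world': [[-0.264, 0.926, 0.269, 233.424], [-0.964, -0.254, -0.072, 583.674], [0.002, -0.278, 0.961, 373.301], [0.0, 0.0, 0.0, 1.0]]}
```

View pics/scene0.png

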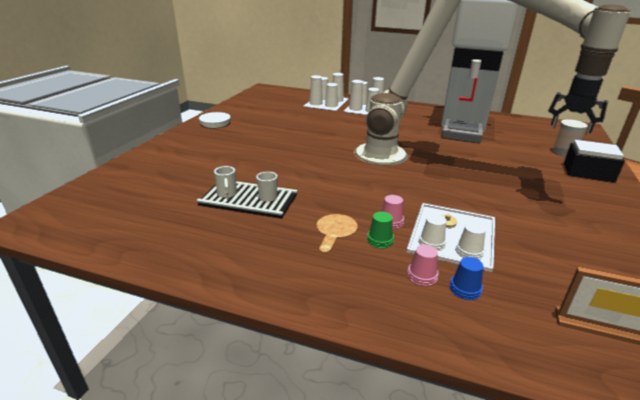

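View pics/top0.png

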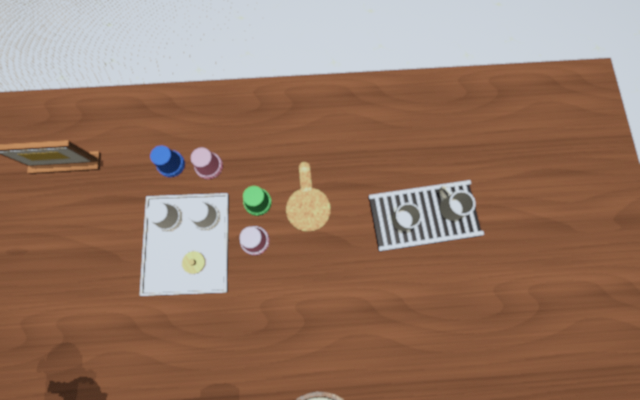

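View pics/wrist0.png

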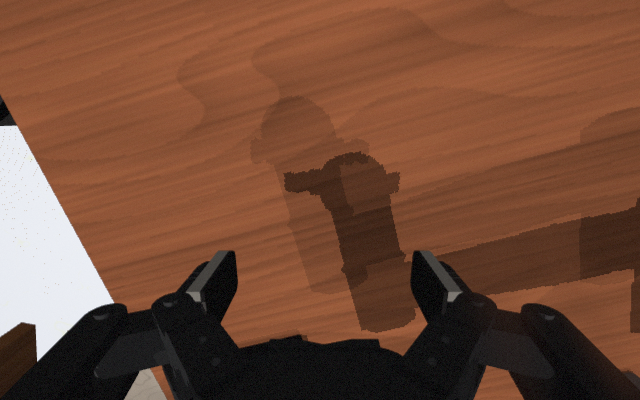

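```bash
cat > h.py <<'E'
import cv2,numpy as np
from cell import readout,cams,job
def ray(m,u,v):
    f=200/np.tan(np.radians(m["fov_y"]/2)); T=np.array(m["cam_to_world"])
    d=np.array([(u-m["cx"])/f,-(v-m["cy"])/f,-1.]); return T[:3,3],T[:3,:3]@d
def onz(m,u,v,z):
    o,d=ray(m,u,v); return o+d*(z-o[2])/d[2]
def proj(m,p):
    f=200/np.tan(np.radians(m["fov_y"]/2)); T=np.array(m["cam_to_world"])
    c=T[:3,:3].T@(np.array(p)-T[:3,3]); return m["cx"]+f*c[0]/-c[2], m["cy"]-f*c[1]/-c[2]
def tri(a,b):
    A=[];B=[]
    for o,d in(a,b):
        d=d/np.linalg.norm(d);P=np.eye(3)-np.outer(d,d);A.append(P);B.append(P@o)
    return np.linalg.lstsq(np.vstack(A),np.hstack(B),rcond=None)[0]
E
python3 - <<'E'
import cv2
t=cv2.imread('pics/top0.png');s=cv2.imread('pics/scene0.png')
a=cv2.resize(t[165:265,360:500],None,fx=5,fy=5,interpolation=cv2.INTER_CUBIC);cv2.imwrite('pics/c1.png',a)
a=cv2.resize(t[150:300,130:340],None,fx=3.5,fy=3.5,interpolation=cv2.INTER_CUBIC);cv2.imwrite('pics/c2.png',a)
a=cv2.resize(s[150:260,190:360],None,fx=4.5,fy=4.5,interpolation=cv2.INTER_CUBIC);cv2.imwrite('pics/c3.png',a)
a=cv2.resize(s[190:310,370:510],None,fx=4.5,fy=4.5,interpolation=cv2.INTER_CUBIC);cv2.imwrite('pics/c4.png',a)
E
```

```text
(no output)
```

View pics/c1.png

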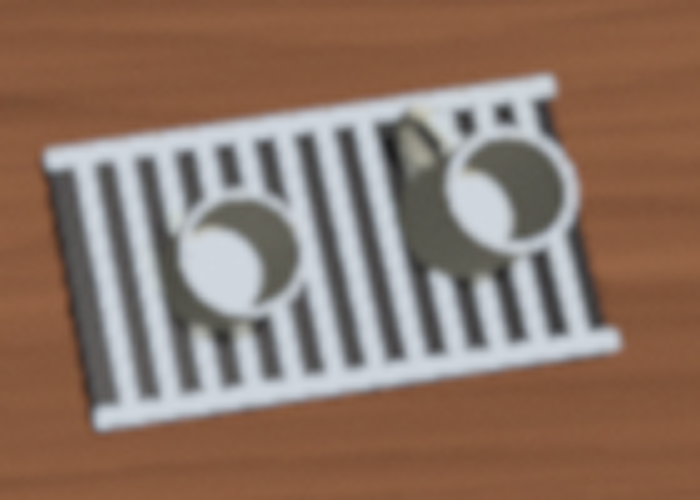

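View pics/c2.png

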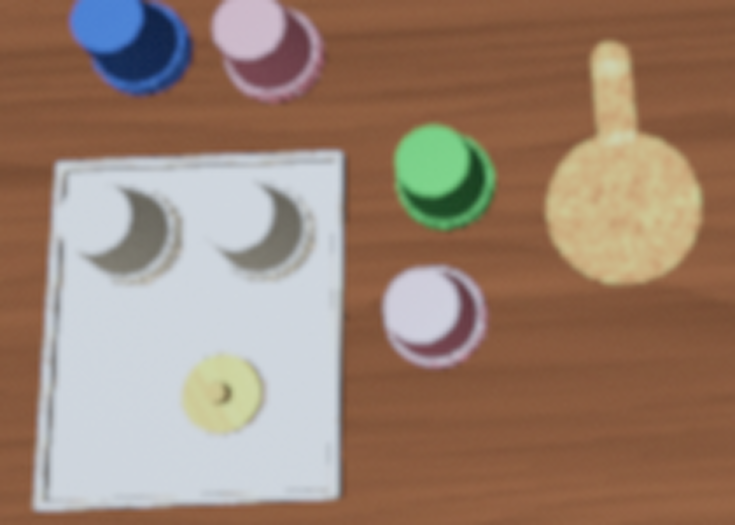

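View pics/c3.png

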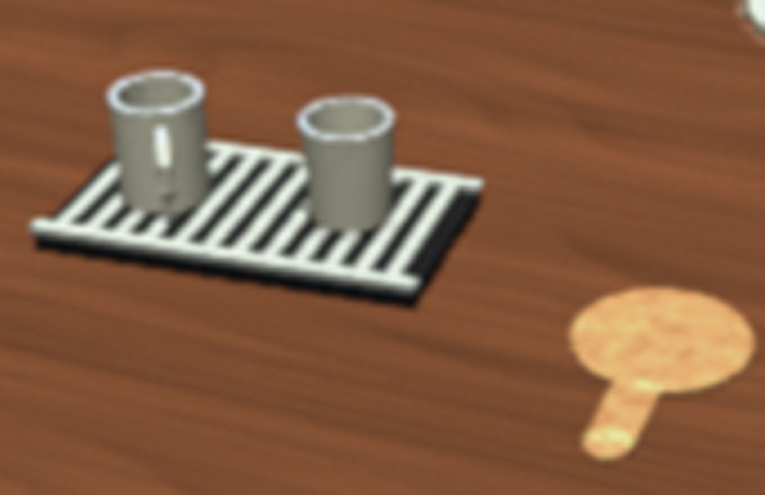

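View pics/c4.png

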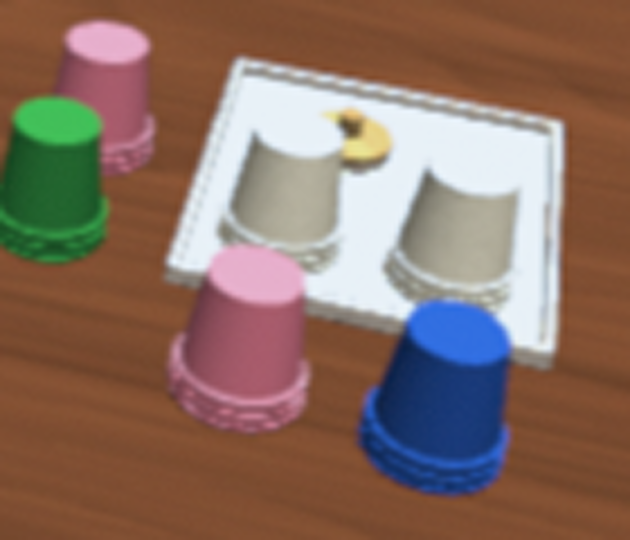

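Run:
```python
from h import *
t=cams.camera_model("top");s=cams.camera_model("scene")
c1=lambda u,v:((u+.5)/5+360-.5,(v+.5)/5+165-.5)
c2=lambda u,v:((u+.5)/3.5+130-.5,(v+.5)/3.5+150-.5)
c3=lambda u,v:((u+.5)/4.5+190-.5,(v+.5)/4.5+150-.5)
c4=lambda u,v:((u+.5)/4.5+370-.5,(v+.5)/4.5+190-.5)
P=lambda n,x:print(n,np.round(x,1))
P("mug rim top",onz(t,*c1(512,190),100)); P("mug scene",onz(s,*c3(157,92),100))
P("mug tri",tri(ray(t,*c1(512,190)),ray(s,*c3(157,92))))
P("cup top",onz(t,*c1(240,252),95)); P("cup scene",onz(s,*c3(347,117),95))
P("handle tip top",onz(t,*c1(412,112),80));P("handle scene",onz(s,*c3(163,155),64))
P("mat top",onz(t,*c2(624,207),3));P("mat scene",onz(s,*c3(662,340),3))
P("mattip top",onz(t,*c2(610,42),3));P("mattip scene",onz(s,*c3(603,455),3))
P("mat l",onz(t,*c2(545,207),3));P("mat r",onz(t,*c2(703,207),3))
P("lid top",onz(t,*c2(222,394),18));P("lid scene knob",onz(s,*c4(352,120),30));P("lidknob top",onz(t,*c2(219,391),34))
for q in [(62,85+0)]:pass
for n,q in dict(tl=(45,158),tr=(555,85),br=(620,340),bl=(98,420)).items():P("drip "+n,onz(t,*c1(*q),20))
for n,q in dict(tl=(56,160),tr=(343,152),br=(338,497),bl=(35,510)).items():P("tray "+n,onz(t,*c2(*q),14))
for n,q in dict(a=(98,215),b=(235,212)).items():P("stack "+n,onz(t,*c2(*q),85))
for n,q in dict(green=(432,162),pinkR=(422,306)).items():P(n,onz(t,*c2(*q),80))
```

```text
mug rim top [ 536.8 -389.6  100. ]
mug scene [ 537.9 -385.5  100. ]
mug tri [ 536.3 -388.2   99.4]
cup top [ 515.4 -252.8   95. ]
cup scene [ 515.5 -251.5   95. ]
handle tip top [ 584.1 -353.1   80. ]
handle scene [ 559.8 -372.1   64. ]
mat top [564.9  -8.6   3. ]
mat scene [568.2  -4.4   3. ]
mattip top [699.5  -5.6   3. ]
mattip scene [ 6.978e+02 -3.000e-01  3.000e+00]
mat l [568.8  52.5   3. ]
mat r [560.9 -69.7   3. ]
lid top [440.8 295.7  18. ]
lid scene knob [444.9 300.5  30. ]
lidknob top [441.9 292.9  34. ]
drip tl [ 585.4 -173.7   20. ]
drip tr [ 608.2 -454.9   20. ]
drip br [ 467.9 -467.1   20. ]
drip bl [ 444.1 -187.7   20. ]
tray tl [627.7 426.   14. ]
tray tr [619.9 205.5  14. ]
tray br [361.4 212.2  14. ]
tray bl [366.8 431.3  14. ]
stack a [567.  363.7  85. ]
stack b [562.9 266.9  85. ]
green [591.6 127.2  80. ]
pinkR [488.1 137.   80. ]
```

>>> drive_tool(
  deltas=[
    {"dp":[3.4,2.2,0],"yaw":0},
    {"dp":[3.4,2.2,0],"yaw":0},
    {"dp":[3.4,2.2,0],"yaw":0},
    {"dp":[3.4,2.2,0],"yaw":0},
    {"dp":[3.4,2.2,0],"yaw":0},
    {"dp":[3.4,2.2,0],"yaw":0},
    {"dp":[3.4,2.2,0],"yaw":0},
    {"dp":[3.4,2.2,0],"yaw":0},
  ],
  claw=0.0,
)

```text
t: 0.82
tool_pos: [382.5, 357.8, 243.5]
tcp_rot: [179.7, 0.0, -14.5]
wrist_force: [0.4, 1.3, -0.6]
grip_width: 42.6
```

>>> drive_tool(
  deltas=[
    {"dp":[3.0,1.9,1.5],"yaw":0},
    {"dp":[3.0,1.9,1.5],"yaw":0},
    {"dp":[1,0.6,1.5],"yaw":0},
    {"dp":[0,0,1.5],"yaw":0},
    {"dp":[0,0,0],"yaw":0},
  ],
)

```text
t: 1.23
tool_pos: [445.3, 287.2, 182.5]
tcp_rot: [179.8, 0.0, -15.2]
wrist_force: [1.3, -0.5, -0.6]
grip_width: 42.6
```

Run:
```python
from h import *
print(readout.get_obs()); cv2.imwrite("pics/w1.png",cams.get_image("wrist")[:,:,::-1])
```

```text
{'t': 1.2333, 'qpos': array([ 50.4180225 ,  16.34201062, -18.29615739,   0.10080422,
       -55.56875778,  24.37360874]), 'joint_vel': array([-1.92382052, -0.99859207,  1.99391756,  1.15982548, -1.46940827,
        0.47700478]), 'joint_torque': array([-1.84805961e-01, -3.29622817e+01,  1.75669956e+01,  3.99348512e+00,
        2.70672552e-01,  1.74923457e-02]), 'tool_pos': array([445.33439688, 287.23089419, 182.46332539]), 'tcp_rot': array([ 1.79777252e+02,  9.86645161e-03, -1.51512414e+01]), 'wrist_force': array([ 1.31603877, -0.45404846, -0.56967347]), 'ft_torque': array([-0.0099246 ,  0.04165241, -0.06834838]), 'grip_width': 42.63736808169189}
```

View pics/w1.png

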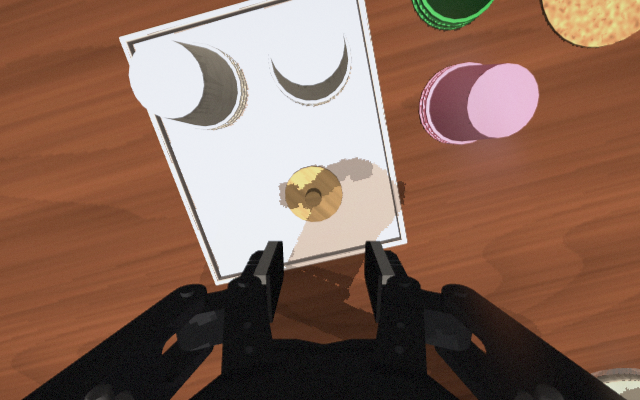

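```bash
cat >> h.py <<'E'
def lidblob(im,roi):
    hsv=cv2.cvtColor(im,cv2.COLOR_RGB2HSV)
    m=cv2.inRange(hsv,(12,70,60),(35,255,255)); z=np.zeros_like(m);x0,y0,x1,y1=roi;z[y0:y1,x0:x1]=m[y0:y1,x0:x1]
    z=cv2.morphologyEx(z,cv2.MORPH_OPEN,np.ones((3,3)))
    c=max(cv2.findContours(z,cv2.RETR_EXTERNAL,cv2.CHAIN_APPROX_NONE)[0],key=cv2.contourArea)
    return cv2.fitEllipse(cv2.convexHull(c)),z
E
python3 - <<'E'
from h import *
im=cv2.imread("pics/w1.png")[:,:,::-1].copy();m=cams.camera_model("wrist")
e,z=lidblob(im,(270,155,350,230));print(e)
print("disc",onz(m,*e[0],17)); print("knob",onz(m,313,195,34))
a=im[150:240,260:380].copy();cv2.imwrite("pics/w1c.png",cv2.resize(np.hstack([a,cv2.cvtColor(z[150:240,260:380],cv2.COLOR_GRAY2RGB)]),None,fx=3.3,fy=3.3)[:,:,::-1])
T=cams.camera_model("wrist")["cam_to_world"];print(np.round(T,3))
E
```

```text
((313.4079284667969, 193.5227813720703), (55.427589416503906, 57.193206787109375), 99.18191528320312)
disc [443.39942786 299.09711511  17.        ]
knob [446.17572491 298.17810907  34.        ]
[[-2.60000e-01  9.28000e-01  2.68000e-01  5.13970e+02]
 [-9.66000e-01 -2.50000e-01 -7.00000e-02  2.69854e+02]
 [ 2.00000e-03 -2.77000e-01  9.61000e-01  3.10013e+02]
 [ 0.00000e+00  0.00000e+00  0.00000e+00  1.00000e+00]]
```

View pics/w1c.png

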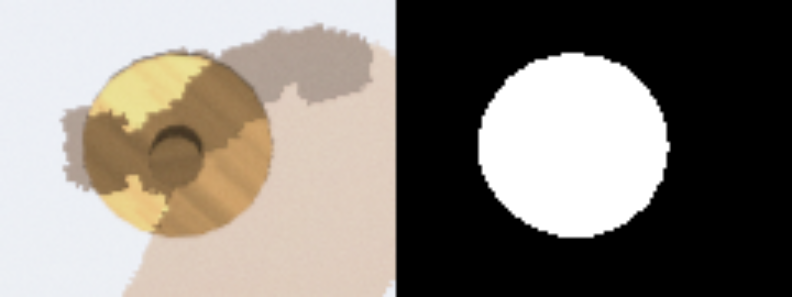

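>>> drive_tool(
  deltas=[
    {"dp":[-0.2,-0.55,2],"yaw":0},
    {"dp":[-0.2,-0.5,2],"yaw":0},
    {"dp":[0,0,2],"yaw":0},
    {"dp":[0,0,2],"yaw":0},
    {"dp":[0,0,0],"yaw":0},
  ],
)

```text
t: 1.7
tool_pos: [447.2, 305.1, 108.0]
tcp_rot: [-179.5, -0.5, -14.8]
wrist_force: [-0.5, -1.2, -0.4]
grip_width: 42.8
```

Run:
```python
from h import *
m=cams.camera_model("wrist");o=readout.get_obs();print(o["tool_pos"],o["tcp_rot"]);im=cams.get_image("wrist"); cv2.imwrite("pics/w2.png",im[:,:,::-1])
print(proj(m,[444,298.5,34]))
```

```text
[447.16017569 305.12086123 107.95423102] [-179.50054601   -0.50421029  -14.77615959]
(np.float64(334.41866947121275), np.float64(221.44150575817181))
```

View pics/w2.png

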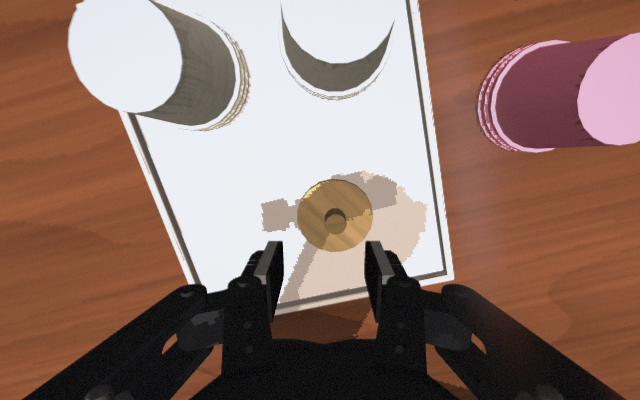

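>>> drive_tool(
  deltas=[
    {"dp":[0,0,0],"yaw":0},
    {"dp":[0,0,0],"yaw":0},
  ],
)

```text
t: 1.92
tool_pos: [449.0, 308.2, 112.9]
tcp_rot: [-179.2, -0.8, -14.6]
wrist_force: [-1.0, 0.4, 0.4]
grip_width: 42.5
```

>>> drive_tool(
  deltas=[
    {"dp":[0,0,0],"yaw":0},
  ],
)

```text
t: 2.0
tool_pos: [449.6, 309.1, 114.5]
tcp_rot: [-179.0, -0.9, -14.5]
wrist_force: [0.3, 0.6, -0.2]
grip_width: 42.6
```

>>> drive_tool(
  deltas=[
    {"dp":[0,0,0],"yaw":0},
  ],
)

```text
t: 2.08
tool_pos: [450.0, 309.8, 115.9]
tcp_rot: [-178.9, -0.9, -14.5]
wrist_force: [-0.5, 0.0, 0.3]
grip_width: 43.0
```

>>> drive_tool(
  deltas=[
    {"dp":[0,0,0],"yaw":0},
  ],
)

```text
t: 2.17
tool_pos: [450.3, 310.2, 117.1]
tcp_rot: [-178.8, -1.0, -14.5]
wrist_force: [0.6, -1.0, -0.6]
grip_width: 42.5
```

>>> drive_tool(
  deltas=[
    {"dp":[0,0,0],"yaw":0},
    {"dp":[0,0,0],"yaw":0},
    {"dp":[0,0,0],"yaw":0},
    {"dp":[0,0,0],"yaw":0},
    {"dp":[0,0,0],"yaw":0},
    {"dp":[0,0,0],"yaw":0},
  ],
)

```text
t: 2.67
tool_pos: [450.8, 310.4, 118.7]
tcp_rot: [-178.6, -1.1, -14.5]
wrist_force: [-0.3, 0.1, 0.8]
grip_width: 42.5
```

Run:
```python
from h import *
o=readout.get_obs();print(o["tool_pos"],o["tcp_rot"],o["qpos"],o["joint_vel"],o["joint_torque"])
```

```text
[450.83702776 310.35633886 118.73518674] [-178.61743941   -1.05937883  -14.53210621] [ 51.73968102  21.36658433 -21.79836264   0.58289414 -45.14453907
  23.33596243] [-0.07419217  0.01052864 -0.03136426  0.01571998 -0.02311259  0.09701689] [ 2.49753080e-03 -3.46933222e+01  1.48986456e+01  3.30001228e+00
  5.88503620e-02 -8.27604865e-07]
```

>>> drive_tool(
  deltas=[
    {"dp":[0,0,0],"yaw":0},
    {"dp":[0,0,0],"yaw":0},
    {"dp":[0,0,0],"yaw":0},
    {"dp":[0,0,0],"yaw":0},
  ],
)

```text
t: 3.0
tool_pos: [450.8, 310.2, 118.3]
tcp_rot: [-178.7, -1.0, -14.5]
wrist_force: [-0.0, -0.1, 0.2]
grip_width: 42.8
```

>>> drive_tool(
  deltas=[
    {"dp":[-0.1,0.3,0.6],"yaw":0},
    {"dp":[-0.1,0.3,0.6],"yaw":0},
    {"dp":[-0.1,0.3,0.5],"yaw":0},
    {"dp":[0,0.2,0.4],"yaw":0},
    {"dp":[0,0,0.3],"yaw":0},
    {"dp":[0,0,0.2],"yaw":0},
    {"dp":[0,0,0.1],"yaw":0},
    {"dp":[0,0,0],"yaw":0},
  ],
)

```text
t: 3.67
tool_pos: [444.5, 298.8, 87.1]
tcp_rot: [-178.8, -1.0, -14.6]
wrist_force: [0.2, -0.5, -0.4]
grip_width: 42.7
```

>>> drive_tool(
  deltas=[
    {"dp":[0,0,0],"yaw":0},
    {"dp":[0,0,0],"yaw":0},
  ],
)

```text
t: 3.83
tool_pos: [444.7, 299.1, 87.1]
tcp_rot: [-178.8, -1.0, -14.5]
wrist_force: [-0.1, -0.0, -0.1]
grip_width: 42.5
```

>>> drive_tool(
  deltas=[
    {"dp":[-0.05,0.05,0.7],"yaw":0},
    {"dp":[-0.05,0.05,0.8],"yaw":0},
    {"dp":[-0.04,0.05,0.8],"yaw":0},
    {"dp":[0,0.03,0.7],"yaw":0},
    {"dp":[0,0,0.5],"yaw":0},
    {"dp":[0,0,0.3],"yaw":0},
    {"dp":[0,0,0.2],"yaw":0},
    {"dp":[0,0,0],"yaw":0},
  ],
)

```text
t: 4.5
tool_pos: [443.6, 298.4, 42.3]
tcp_rot: [-178.8, -1.0, -14.5]
wrist_force: [0.4, 0.5, -0.3]
grip_width: 42.7
```

Run:
```python
from h import *
o=readout.get_obs();print(o["tool_pos"],o["tcp_rot"]);im=cams.get_image("wrist"); cv2.imwrite("pics/w3.png",im[:,:,::-1])
```

```text
[443.63148026 298.37545484  42.28837792] [-178.81182751   -0.96542501  -14.53956531]
```

View pics/w3.png

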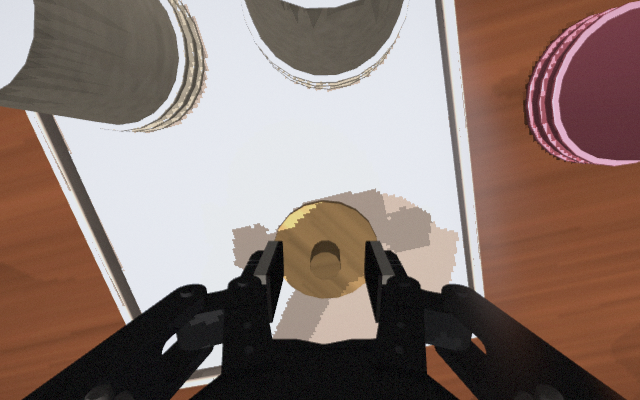

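>>> drive_tool(
  deltas=[
    {"dp":[0,0,0.25],"yaw":0},
    {"dp":[0,0,0.15],"yaw":0},
    {"dp":[0,0,0],"yaw":0},
  ],
)

```text
t: 4.8
tool_pos: [444.3, 299.0, 38.8]
tcp_rot: [-178.7, -1.0, -14.5]
wrist_force: [0.2, -0.2, 0.7]
grip_width: 42.7
```

>>> drive_tool(
  deltas=[
    {"dp":[0,0,0],"yaw":0},
    {"dp":[0,0,0],"yaw":0},
    {"dp":[0,0,0],"yaw":0},
    {"dp":[0,0,0],"yaw":0},
  ],
  claw=1,
)

```text
t: 5.13
tool_pos: [444.6, 299.4, 39.6]
tcp_rot: [-178.6, -1.1, -14.5]
wrist_force: [1.3, -0.1, -0.2]
grip_width: 13.0
```

Run:
```python
from h import *
o=readout.get_obs();print(o["tool_pos"],o["tcp_rot"],o["grip_width"],o["wrist_force"]);im=cams.get_image("wrist"); cv2.imwrite("pics/w4.png",im[:,:,::-1])
```

```text
[444.5827477  299.37775995  39.64113967] [-178.62640326   -1.06551978  -14.52138335] 13.003997794530433 [ 1.33463972 -0.05845144 -0.15986271]
```

View pics/w4.png

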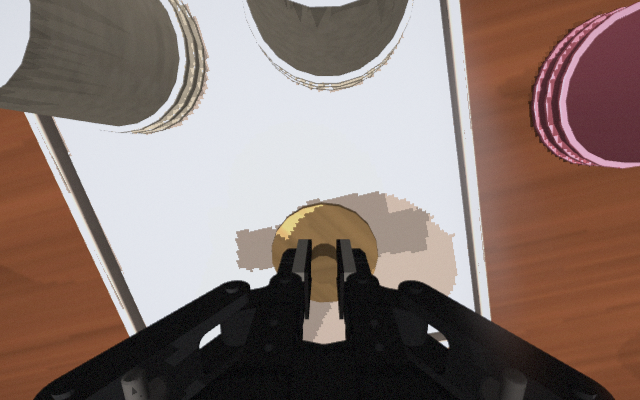

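>>> drive_tool(
  deltas=[
    {"dp":[0,0,0],"yaw":0},
    {"dp":[0,0,0],"yaw":0},
  ],
)

```text
t: 5.35
tool_pos: [444.5, 299.3, 39.6]
tcp_rot: [-178.6, -1.1, -14.5]
wrist_force: [0.2, -0.2, -0.8]
grip_width: 12.8
```

>>> drive_tool(
  deltas=[
    {"dp":[0,0,-0.5],"yaw":0},
    {"dp":[0,0,-0.8],"yaw":0},
    {"dp":[0,0,-1],"yaw":0},
    {"dp":[0,0,-1],"yaw":0},
    {"dp":[0,0,-0.6],"yaw":0},
    {"dp":[0,0,-0.3],"yaw":0},
    {"dp":[0,0,0],"yaw":0},
  ],
)

```text
t: 5.93
tool_pos: [443.4, 298.4, 85.8]
tcp_rot: [-178.6, -1.1, -14.5]
wrist_force: [-0.3, 0.5, -0.1]
grip_width: 12.9
```

Run:
```python
from h import *
o=readout.get_obs();print(o["tool_pos"],o["tcp_rot"],o["grip_width"],o["wrist_force"]);im=cams.get_image("wrist"); s=cams.get_image("scene")
cv2.imwrite("pics/w5.png",np.vstack([im[:,60:600],cv2.resize(s[120:280,380:596],(540,400))])[:,:,::-1][::1,::1][:800]) if 0 else None
cv2.imwrite("pics/w5.png",im[:,:,::-1]);cv2.imwrite("pics/s5.png",cv2.resize(s[120:280,380:600],None,fx=3.5,fy=3.5,interpolation=2)[:,:,::-1])
```

```text
[443.38645873 298.3615837   85.75579052] [-178.61919879   -1.06672288  -14.52840418] 12.875696914489128 [-0.2608906   0.47052176 -0.11761917]
```

View pics/w5.png

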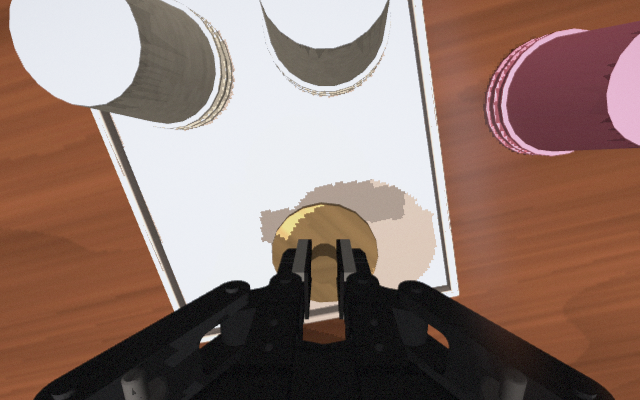

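View pics/s5.png

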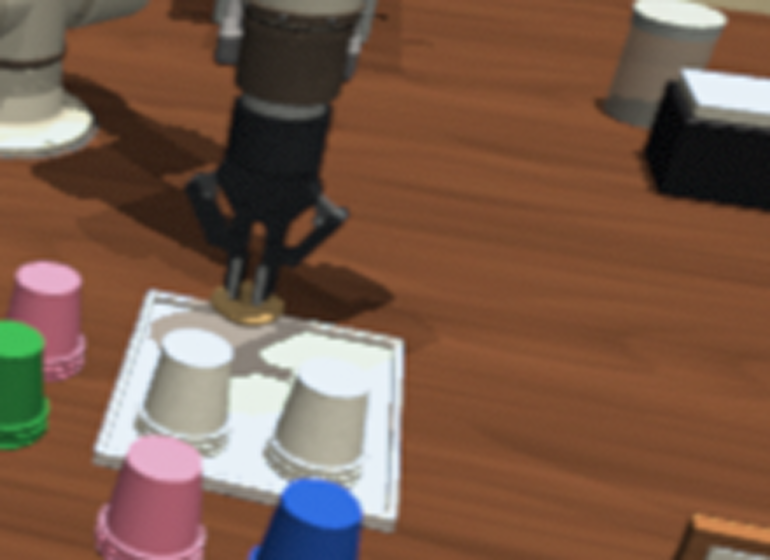

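>>> drive_tool(
  deltas=[
    {"dp":[0,0,-2.0],"yaw":0},
    {"dp":[0,0,-2.5],"yaw":0},
    {"dp":[0,0,-2.5],"yaw":0},
    {"dp":[0,0,-2.5],"yaw":0},
    {"dp":[0,0,0],"yaw":0},
    {"dp":[0,0,0],"yaw":0},
    {"dp":[0,0,0],"yaw":0},
    {"dp":[0,0,0],"yaw":0},
  ],
)

```text
t: 6.7
tool_pos: [438.2, 293.5, 177.3]
tcp_rot: [-179.4, -0.6, -14.6]
wrist_force: [0.7, 0.4, -0.6]
grip_width: 13.1
```

```bash
cat >> h.py <<'E'
def st():
    from scipy.spatial.transform import Rotation as Ro
    o=readout.get_obs(); R=Ro.from_euler('xyz',o["tcp_rot"],degrees=True).as_matrix()
    print("t",o["t"],"pos",np.round(o["tool_pos"],1),"rpy",np.round(o["tcp_rot"],2),"tiltaxis z",np.round(R[:,2],3),"w",round(o["grip_width"],1),"F",np.round(o["wrist_force"],1)); return o,R
def go(target,yaw=None):
    "tool-frame shift in cm from the present to world target; yaw turn in rad"
    o,R=st(); print("dp cm",np.round(R.T@(np.array(target)-o["tool_pos"])/10,2), "turn rad", None if yaw is None else round(-np.radians((yaw-o["tcp_rot"][2]+180)%360-180),3))
E
python3 - <<'E'
from h import *
st()
E
```

```text
t 6.7 pos [438.2 293.5 177.3] rpy [-179.43   -0.6   -14.63] tiltaxis z [ 0.013  0.007 -1.   ] w 13.1 F [ 0.7  0.4 -0.6]
```

>>> drive_tool(
  deltas=[
    {"dp":[0.8,2.0,-0.3],"yaw":0},
    {"dp":[1.4,3.4,-0.3],"yaw":0},
    {"dp":[1.4,3.4,-0.3],"yaw":0},
    {"dp":[1.4,3.4,-0.3],"yaw":0},
    {"dp":[1.4,3.4,-0.3],"yaw":0},
    {"dp":[1.4,3.4,-0.3],"yaw":0},
    {"dp":[1.4,3.4,-0.3],"yaw":0},
    {"dp":[1.4,3.4,-0.3],"yaw":0},
  ],
)

```text
t: 7.37
tool_pos: [473.0, 10.5, 190.4]
tcp_rot: [179.7, 0.2, -13.9]
wrist_force: [0.5, 0.1, -0.9]
grip_width: 12.8
```

Run:
```python
from h import *
go([505,-388,200],37)
```

```text
t 7.3667 pos [473.   10.5 190.4] rpy [179.73   0.22 -13.86] tiltaxis z [-0.005 -0.004 -1.   ] w 12.8 F [ 0.5  0.1 -0.9]
dp cm [12.65 37.93 -0.83] turn rad -0.888
```

>>> drive_tool(
  deltas=[
    {"dp":[0.8,3.6,-0.2],"yaw":0},
    {"dp":[0.8,3.6,-0.2],"yaw":0},
    {"dp":[0.8,3.6,-0.2],"yaw":0},
    {"dp":[0.8,3.6,-0.2],"yaw":0},
    {"dp":[0.8,3.6,-0.2],"yaw":0},
    {"dp":[0.8,3.6,-0.2],"yaw":0},
    {"dp":[0.8,3.6,-0.1],"yaw":0},
    {"dp":[0.6,3.0,-0.1],"yaw":0},
  ],
)

```text
t: 8.03
tool_pos: [459.4, -293.0, 196.0]
tcp_rot: [179.5, 1.3, -13.9]
wrist_force: [0.6, -0.7, 0.6]
grip_width: 13.2
```

>>> drive_tool(
  deltas=[
    {"dp":[0.5,2.2,0],"yaw":0},
    {"dp":[0.4,1.5,0],"yaw":0},
    {"dp":[0.2,0.8,0],"yaw":0},
    {"dp":[0.1,0.3,0],"yaw":0},
    {"dp":[0,0.1,0],"yaw":0},
    {"dp":[0,0,0],"yaw":0},
  ],
)

```text
t: 8.53
tool_pos: [454.6, -350.3, 187.0]
tcp_rot: [179.7, 2.2, -14.4]
wrist_force: [0.1, 0.2, -0.7]
grip_width: 12.9
```

Run:
```python
from h import *
go([537,-388,190],37)
im=cams.get_image("wrist");cv2.imwrite("pics/w6.png",im[:,:,::-1])
st()
```

```text
t 8.5333 pos [ 454.6 -350.3  187. ] rpy [179.68   2.22 -14.45] tiltaxis z [-0.039  0.004 -0.999] w 12.9 F [ 0.1  0.2 -0.7]
dp cm [ 8.9   1.6  -0.64] turn rad -0.898
t 8.5833 pos [ 454.7 -350.   187. ] rpy [179.69   2.22 -14.42] tiltaxis z [-0.039  0.004 -0.999] w 12.8 F [ 0.3 -0.2 -0.3]
```

View pics/w6.png

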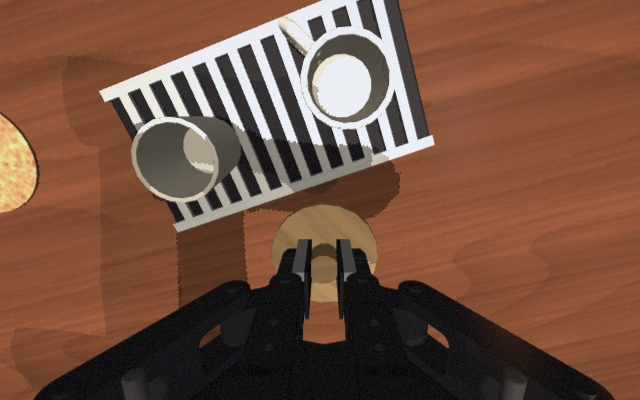

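Run:
```python
from h import *
im=cv2.imread("pics/w6.png");m=cams.camera_model("wrist")
print("lid disc now", onz(m,325,252,187-21.6))
c=im[0:150,270:430];cv2.imwrite("pics/w6c.png",cv2.resize(c,None,fx=4.5,fy=4.0*4.5/4.5,interpolation=2)) if 0 else cv2.imwrite("pics/w6c.png",cv2.resize(c,None,fx=4,fy=4,interpolation=2))
```

```text
lid disc now [ 452.85865802 -350.50317351  165.4       ]
```

View pics/w6c.png

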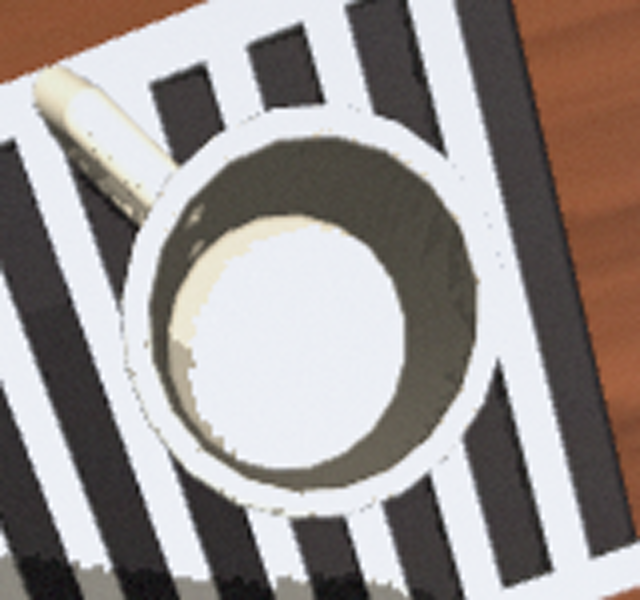

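Run:
```python
from h import *
m=cams.camera_model("wrist")
g=onz(m,348.4,78.4,100);print("mug",g)
for q,z in [((150,314),100),((478,314),100),((314,135),100),((314,493),100)]: print(np.round(onz(m,270+q[0]/4,q[1]/4,z)-g,1))
for q,z in [((72,95),80),((160,190),80),((60,85),78),((50,80),70)]:
    p=onz(m,270+q[0]/4,q[1]/4,z)-g; print(np.round(p,1),np.degrees(np.arctan2(p[1],p[0])))
st()
```

```text
mug [ 538.8973034  -388.97185677  100.        ]
[ 6.6 26.1  0. ]
[ -6.8 -26.3   0. ]
[25.4 -5.9  0. ]
[-27.9   6.3   0. ]
[ 45.   30.4 -20. ] 33.99642817406614
[ 27.2  19.6 -20. ] 35.77464236413706
[ 47.5  32.  -22. ] 33.999035021384785
[ 50.7  33.9 -30. ] 33.787374281696714
t 8.5833 pos [ 454.7 -350.   187. ] rpy [179.69   2.22 -14.42] tiltaxis z [-0.039  0.004 -0.999] w 12.8 F [ 0.3 -0.2 -0.3]
```

>>> drive_tool(
  deltas=[
    {"dp":[1,0.2,-0.8],"yaw":-0.03},
    {"dp":[2,0.2,-0.8],"yaw":-0.06},
    {"dp":[2,0,-0.8],"yaw":-0.1},
    {"dp":[1.6,0,-0.8],"yaw":-0.12},
    {"dp":[0.8,0,-0.7],"yaw":-0.12},
    {"dp":[0.4,0,-0.5],"yaw":-0.12},
    {"dp":[0.2,0,-0.3],"yaw":-0.12},
    {"dp":[0,0,0],"yaw":-0.06},
  ],
)

```text
t: 9.25
tool_pos: [539.1, -352.5, 233.1]
tcp_rot: [-178.5, 1.8, 29.7]
wrist_force: [0.1, -0.1, -0.6]
grip_width: 12.8
```

Run:
```python
from h import *
go([538.5,-388.7,230],35)
```

```text
t 9.25 pos [ 539.1 -352.5  233.1] rpy [-178.51    1.83   29.69] tiltaxis z [-0.041  0.007 -0.999] w 12.8 F [ 0.1 -0.1 -0.6]
dp cm [-1.83  3.12  0.28] turn rad -0.093
```

>>> drive_tool(
  deltas=[
    {"dp":[-0.6,1.0,0],"yaw":-0.03},
    {"dp":[-0.6,1.0,0],"yaw":-0.03},
    {"dp":[-0.4,0.7,0],"yaw":-0.02},
    {"dp":[-0.2,0.3,0],"yaw":0},
    {"dp":[0,0.1,0],"yaw":0},
    {"dp":[0,0,0],"yaw":0},
  ],
)

```text
t: 9.75
tool_pos: [543.1, -380.8, 234.5]
tcp_rot: [-178.4, 1.6, 35.3]
wrist_force: [0.0, 1.3, -1.2]
grip_width: 13.1
```

Run:
```python
from h import *
go([538.5,-388.7,230],35)
```

```text
t 9.75 pos [ 543.1 -380.8  234.5] rpy [-178.36    1.58   35.28] tiltaxis z [-0.039  0.007 -0.999] w 13.1 F [ 0.   1.3 -1.2]
dp cm [-0.82  0.39  0.46] turn rad 0.005
```

>>> drive_tool(
  deltas=[
    {"dp":[-0.3,0.1,2.2],"yaw":0},
    {"dp":[-0.3,0.1,2.2],"yaw":0},
    {"dp":[-0.2,0.1,2.2],"yaw":0},
    {"dp":[0,0,1.4],"yaw":0},
    {"dp":[0,0,0],"yaw":0},
    {"dp":[0,0,0],"yaw":0},
    {"dp":[0,0,0],"yaw":0},
    {"dp":[0,0,0],"yaw":0},
  ],
)

```text
t: 10.42
tool_pos: [537.7, -383.1, 156.4]
tcp_rot: [-178.7, 1.4, 35.5]
wrist_force: [-0.2, -0.0, -0.8]
grip_width: 12.7
```

>>> drive_tool(
  deltas=[
    {"dp":[0,0,0],"yaw":0},
    {"dp":[0,0,0],"yaw":0},
    {"dp":[0,0,0],"yaw":0},
  ],
)

```text
t: 10.67
tool_pos: [539.3, -383.4, 159.8]
tcp_rot: [-179.0, 1.2, 35.5]
wrist_force: [0.6, 0.2, -1.0]
grip_width: 13.0
```

Run:
```python
from h import *
go([538.5,-388.7,145],35)
cv2.imwrite("pics/w7.png",cams.get_image("wrist")[:,:,::-1])
```

```text
t 10.6667 pos [ 539.3 -383.4  159.8] rpy [-178.99    1.23   35.53] tiltaxis z [-0.028  0.002 -1.   ] w 13.0 F [ 0.6  0.2 -1. ]
dp cm [-0.35  0.41  1.48] turn rad 0.009
```

View pics/w7.png

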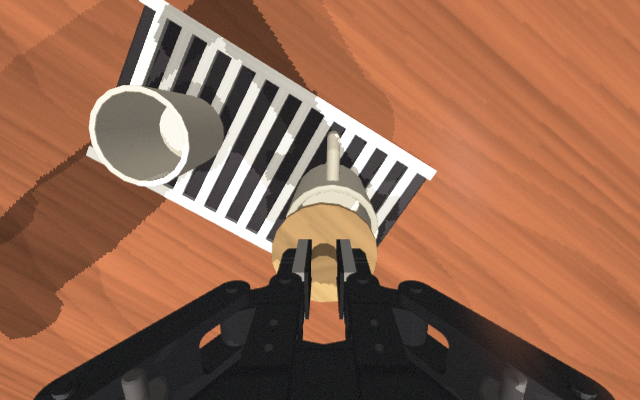

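>>> drive_tool(
  deltas=[
    {"dp":[0,0.1,-0.6],"yaw":0},
    {"dp":[0,0.1,-1.1],"yaw":0},
    {"dp":[0,0.1,-1.2],"yaw":0},
    {"dp":[0,0.1,-1.2],"yaw":0},
    {"dp":[0,0,-0.9],"yaw":0},
    {"dp":[0,0,-0.6],"yaw":0},
    {"dp":[0,0,-0.3],"yaw":0},
    {"dp":[0,0,-0.1],"yaw":0},
  ],
)

```text
t: 11.38
tool_pos: [544.1, -388.0, 228.3]
tcp_rot: [-179.2, 1.1, 35.5]
wrist_force: [0.5, -0.9, 0.2]
grip_width: 12.8
```

>>> drive_tool(
  deltas=[
    {"dp":[-0.2,0,2.2],"yaw":0},
    {"dp":[-0.2,0,2.2],"yaw":0},
    {"dp":[-0.1,0,2.2],"yaw":0},
    {"dp":[0,0,1.9],"yaw":0},
    {"dp":[0,0,0],"yaw":0},
    {"dp":[0,0,0],"yaw":0},
    {"dp":[0,0,0],"yaw":0},
    {"dp":[0,0,0],"yaw":0},
  ],
)

```text
t: 12.05
tool_pos: [538.6, -391.5, 143.2]
tcp_rot: [-179.4, 1.1, 35.5]
wrist_force: [-0.3, 0.2, 0.3]
grip_width: 13.0
```

>>> drive_tool(
  deltas=[
    {"dp":[0,0,0],"yaw":0},
    {"dp":[0,0,0],"yaw":0},
    {"dp":[0,0,0],"yaw":0},
    {"dp":[0,0,0],"yaw":0},
  ],
)

```text
t: 12.38
tool_pos: [540.6, -392.4, 147.5]
tcp_rot: [-179.8, 0.9, 35.5]
wrist_force: [-0.4, -0.3, -0.6]
grip_width: 12.9
```

Run:
```python
from h import *
go([538.5,-388.7,145],35)
```

```text
t 12.3833 pos [ 540.6 -392.4  147.5] rpy [-179.78    0.87   35.55] tiltaxis z [-0.015 -0.006 -1.   ] w 12.9 F [-0.4 -0.3 -0.6]
dp cm [ 0.05 -0.42  0.25] turn rad 0.01
```

>>> drive_tool(
  deltas=[
    {"dp":[0.1,-0.25,0],"yaw":0},
    {"dp":[0.07,-0.15,0],"yaw":0},
    {"dp":[0,-0.05,0],"yaw":0},
    {"dp":[0,0,0],"yaw":0},
    {"dp":[0,0,0],"yaw":0},
  ],
)

```text
t: 12.8
tool_pos: [539.5, -387.2, 148.8]
tcp_rot: [-179.9, 0.8, 35.6]
wrist_force: [-0.6, 0.5, 0.3]
grip_width: 12.8
```

Run:
```python
from h import *
go([539.2,-387.6,140],35)
im=cams.get_image("wrist");s=cams.get_image("scene")
cv2.imwrite("pics/w8.png",cv2.resize(im[120:320,220:430],None,fx=3,fy=3,interpolation=2)[:,:,::-1])
cv2.imwrite("pics/s8.png",cv2.resize(s[100:220,170:310],None,fx=5,fy=5,interpolation=2)[:,:,::-1])
```

```text
t 12.8 pos [ 539.5 -387.2  148.8] rpy [-179.88    0.81   35.56] tiltaxis z [-0.013 -0.007 -1.   ] w 12.8 F [-0.6  0.5  0.3]
dp cm [-0.04  0.02  0.88] turn rad 0.01
```

View pics/w8.png

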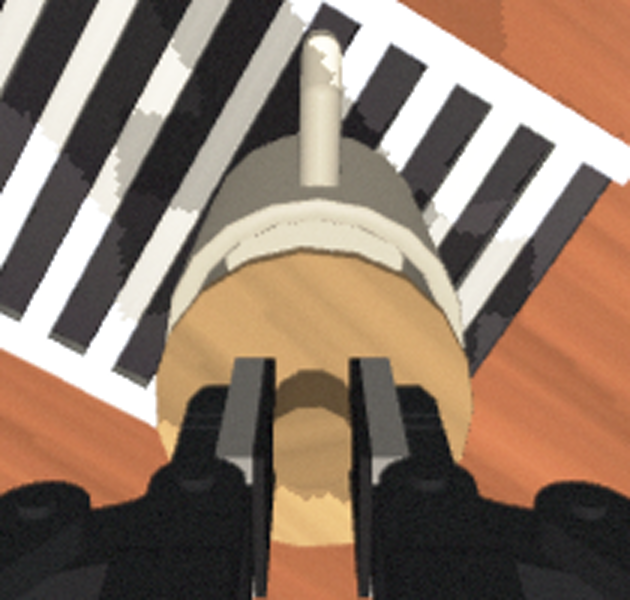

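View pics/s8.png

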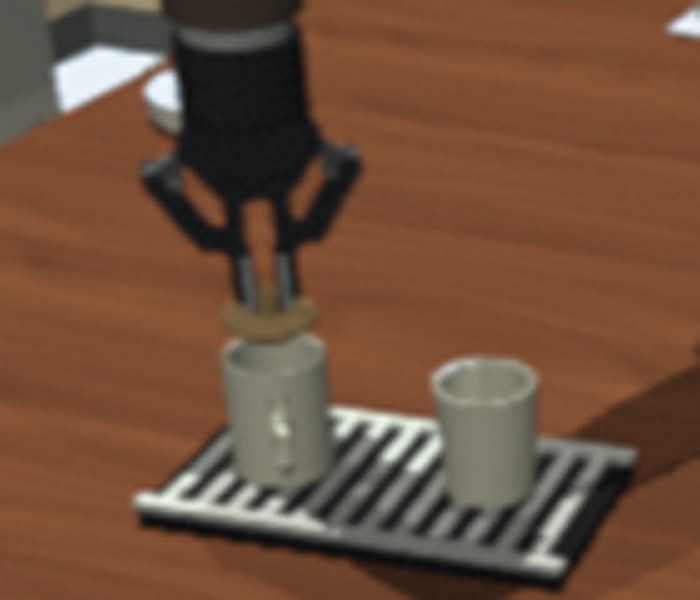

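>>> drive_tool(
  deltas=[
    {"dp":[0,0,0.4],"yaw":0},
    {"dp":[0,0,0.5],"yaw":0},
    {"dp":[0,0,0.5],"yaw":0},
    {"dp":[0,0,0.4],"yaw":0},
    {"dp":[0,0,0.2],"yaw":0},
    {"dp":[0,0,0],"yaw":0},
  ],
)

```text
t: 13.4
tool_pos: [539.2, -387.9, 126.6]
tcp_rot: [-179.9, 0.9, 35.6]
wrist_force: [0.3, 0.5, 3.9]
grip_width: 12.8
```

Run:
```python
from h import *
go([539.2,-387.6,127],35)
im=cams.get_image("wrist")
cv2.imwrite("pics/w9.png",cv2.resize(im[120:320,220:430],None,fx=3,fy=3,interpolation=2)[:,:,::-1])
```

```text
t 13.4 pos [ 539.2 -387.9  126.6] rpy [-179.88    0.86   35.57] tiltaxis z [-0.013 -0.007 -1.   ] w 12.8 F [0.3 0.5 3.9]
dp cm [ 0.01 -0.02 -0.04] turn rad 0.01
```

View pics/w9.png

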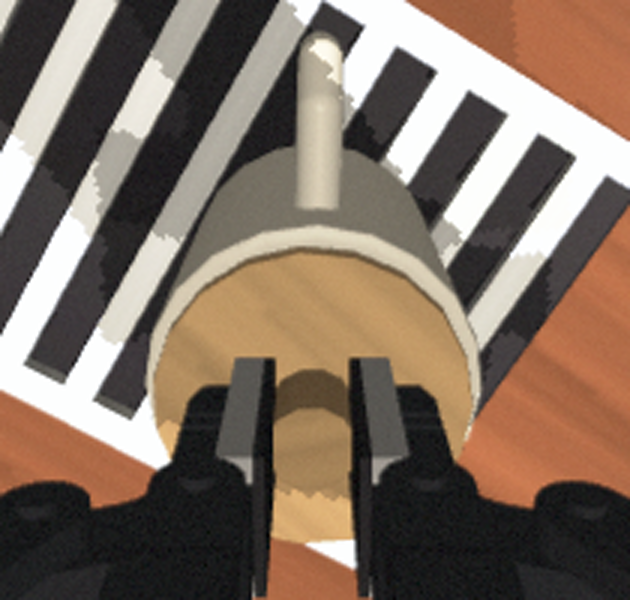

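>>> drive_tool(
  deltas=[
    {"dp":[0,0,0],"yaw":0},
    {"dp":[0,0,0],"yaw":0},
    {"dp":[0,0,0],"yaw":0},
  ],
  claw=0,
)

```text
t: 13.7
tool_pos: [539.5, -387.8, 126.9]
tcp_rot: [-179.9, 0.8, 35.5]
wrist_force: [0.5, 0.1, -0.0]
grip_width: 42.5
```

>>> drive_tool(
  deltas=[
    {"dp":[0,0,-0.5],"yaw":0},
    {"dp":[0,0,-1],"yaw":0},
    {"dp":[0,0,-1.2],"yaw":0},
    {"dp":[0,0,-1],"yaw":0},
    {"dp":[0,0,-0.6],"yaw":0},
    {"dp":[0,0,-0.3],"yaw":0},
    {"dp":[0,0,0],"yaw":0},
    {"dp":[0,0,0],"yaw":0},
  ],
)

```text
t: 14.37
tool_pos: [540.8, -387.6, 179.2]
tcp_rot: [179.9, 0.7, 35.6]
wrist_force: [0.9, 1.1, -0.2]
grip_width: 42.5
```

Run:
```python
from h import *
st();m=cams.camera_model("wrist")
im=cams.get_image("wrist");s=cams.get_image("scene")
cv2.imwrite("pics/w10.png",im[:,:,::-1])
cv2.imwrite("pics/s10.png",cv2.resize(s[120:220,170:310],None,fx=5,fy=5,interpolation=2)[:,:,::-1])
```

```text
t 14.3667 pos [ 540.8 -387.6  179.2] rpy [179.91   0.7   35.56] tiltaxis z [-0.009 -0.008 -1.   ] w 42.5 F [ 0.9  1.1 -0.2]
```

View pics/w10.png

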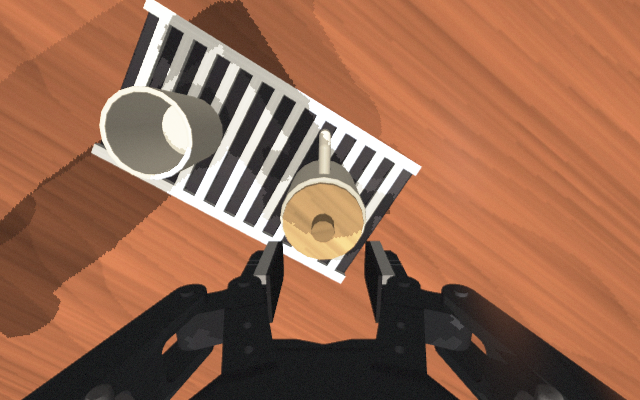

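View pics/s10.png

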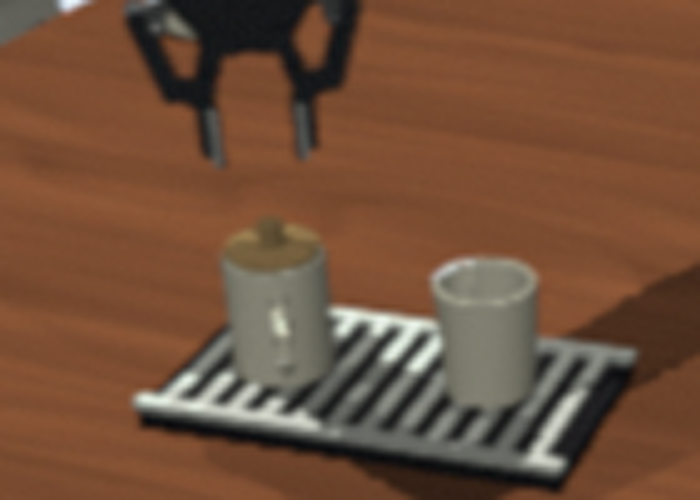

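Run:
```python
from h import *
m=cams.camera_model("wrist");im=cv2.imread("pics/w10.png")[:,:,::-1].copy()
e,z=lidblob(im,(275,178,370,265));print(e)
g=onz(m,*e[0],104);print("lid/mug",g, "knobtop",onz(m,322,232,121))
cv2.imwrite("pics/w10c.png",cv2.resize(im[120:270,270:380],None,fx=4,fy=4,interpolation=2)[:,:,::-1])
```

```text
((322.73095703125, 221.02581787109375), (76.8587417602539, 80.92102813720703), 93.14524841308594)
lid/mug [ 537.87274417 -388.79573987  104.        ] knobtop [ 536.45611129 -389.23469037  121.        ]
```

View pics/w10c.png

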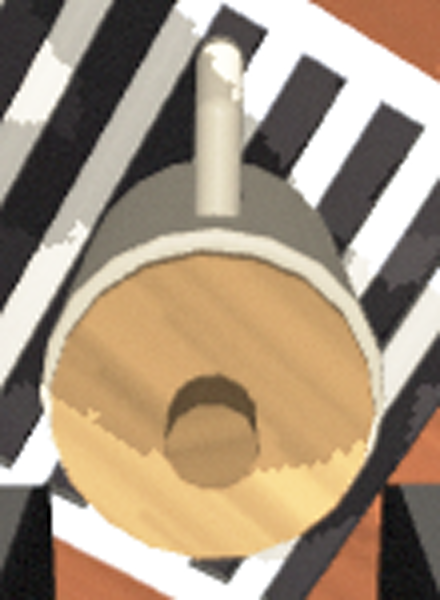

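Run:
```python
from h import *
m=cams.camera_model("wrist");g=np.array([538,-388.8])
a=onz(m,270+220/4,120+70/4,82)[:2];b=onz(m,270+218/4,120+205/4,82)[:2]
for d in (a-b,a-g,b-g): print(np.round(d,1),np.degrees(np.arctan2(d[1],d[0])))
# mat tongue by mask in top image
im=cv2.imread("pics/top0.png");hsv=cv2.cvtColor(im,cv2.COLOR_BGR2HSV);k=cv2.inRange(hsv,(10,90,150),(28,200,255));z=np.zeros_like(k);z[150:240,275:340]=k[150:240,275:340]
t=cams.camera_model("top")
ys,xs=np.nonzero(z); W=np.array([onz(t,x,y,3)[:2] for x,y in zip(xs,ys)])
# fit disc with min enclosing of boundary below tongue
c=max(cv2.findContours(z,cv2.RETR_EXTERNAL,cv2.CHAIN_APPROX_NONE)[0],key=cv2.contourArea)
C=np.array([onz(t,*p[0],3)[:2] for p in c]); 
c0=np.array([566,-7.]); 
for _ in range(20):
    d=C-c0;s=(np.hypot(*d.T)<66)&(d[:,0]<40)
    A=np.c_[2*C[s],np.ones(s.sum())];x=np.linalg.lstsq(A,(C[s]**2).sum(1),rcond=None)[0];c0=x[:2]
print("mat",c0,"r",np.sqrt(x[2]+c0@c0))
q=W[(W[:,0]-c0[0])>75]-c0; print("tongue ang",np.degrees(np.arctan2(q[:,1].mean(),q[:,0].mean())), (W[:,0]-c0[0]).max())
p=np.polyfit(q[:,0],q[:,1],1);print(np.degrees(np.arctan(p[0])))
s=cams.camera_model("scene");im=cv2.imread("pics/scene0.png");hsv=cv2.cvtColor(im,cv2.COLOR_BGR2HSV);k=cv2.inRange(hsv,(8,90,150),(28,220,255));z=np.zeros_like(k);z[205:258,308:362]=k[205:258,308:362]
c=max(cv2.findContours(z,cv2.RETR_EXTERNAL,cv2.CHAIN_APPROX_NONE)[0],key=cv2.contourArea);C=np.array([onz(s,*p[0],3)[:2] for p in c]);c0=np.array([566,-7.])
for _ in range(20):
    d=C-c0;w=(np.hypot(*d.T)<68)&(d[:,0]<40)
    A=np.c_[2*C[w],np.ones(w.sum())];x=np.linalg.lstsq(A,(C[w]**2).sum(1),rcond=None)[0];c0=x[:2]
print("scene mat",c0,np.sqrt(x[2]+c0@c0))
ys,xs=np.nonzero(z); W=np.array([onz(s,x,y,3)[:2] for x,y in zip(xs,ys)]);q=W[(W[:,0]-c0[0])>75]-c0;print(np.degrees(np.arctan2(q[:,1].mean(),q[:,0].mean())))
go([538,-388.8,150],35)
```

```text
[20.7 14.4] 34.79793361705173
[47.5 32. ] 33.96845031369223
[26.8 17.6] 33.31628884584649
mat [565.50914426  -8.34349467] r 61.48862670522772
tongue ang 1.369355730789102 136.0314218056426
-2.737806814626377
scene mat [565.78906274  -5.81944286] 60.43035788046568
1.652887888982443
t 14.4667 pos [ 540.6 -387.5  178.6] rpy [179.96   0.73  35.56] tiltaxis z [-0.01  -0.008 -1.   ] w 42.8 F [-0.  -0.4  0.2]
dp cm [-0.25 -0.05  2.87] turn rad 0.01
```

>>> drive_tool(
  deltas=[
    {"dp":[-0.15,0,0.3],"yaw":0.01},
    {"dp":[-0.1,0,0.6],"yaw":0},
    {"dp":[0,0,0.7],"yaw":0},
    {"dp":[0,0,0.6],"yaw":0},
    {"dp":[0,0,0.4],"yaw":0},
    {"dp":[0,0,0.2],"yaw":0},
    {"dp":[0,0,0],"yaw":0},
  ],
  claw=-1,
)

```text
t: 15.05
tool_pos: [536.1, -388.6, 143.6]
tcp_rot: [-179.7, 0.9, 34.9]
wrist_force: [0.5, -0.0, 0.2]
grip_width: 85.5
```

Run:
```python
from h import *
go([538,-388.8,74],35)
im=cams.get_image("wrist")
cv2.imwrite("pics/w11.png",im[:,:,::-1])
```

```text
t 15.05 pos [ 536.1 -388.6  143.6] rpy [-179.67    0.93   34.88] tiltaxis z [-0.017 -0.005 -1.   ] w 85.5 F [ 0.5 -0.   0.2]
dp cm [0.25 0.17 6.96] turn rad -0.002
```

View pics/w11.png

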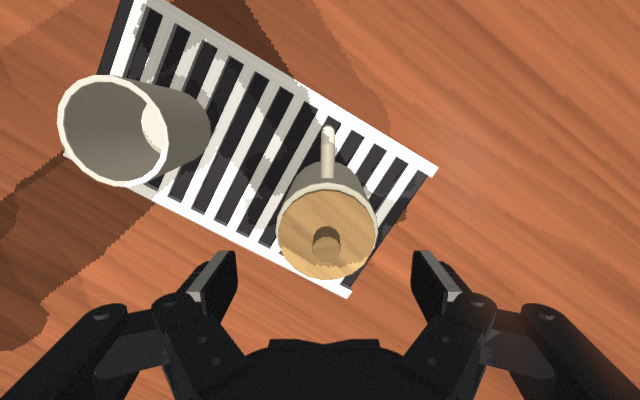

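>>> drive_tool(
  deltas=[
    {"dp":[0.15,0.1,0.5],"yaw":0},
    {"dp":[0.15,0.08,0.8],"yaw":0},
    {"dp":[0,0,0.9],"yaw":0},
    {"dp":[0,0,0.7],"yaw":0},
    {"dp":[0,0,0.4],"yaw":0},
    {"dp":[0,0,0.2],"yaw":0},
    {"dp":[0,0,0],"yaw":0},
  ],
)

```text
t: 15.68
tool_pos: [539.8, -388.5, 105.0]
tcp_rot: [-179.7, 0.9, 34.9]
wrist_force: [-0.6, 0.5, -0.1]
grip_width: 85.5
```

Run:
```python
from h import *
go([538,-388.8,74],34.6)
im=cams.get_image("wrist");s=cams.get_image("scene")
cv2.imwrite("pics/w12.png",im[:,:,::-1])
cv2.imwrite("pics/s12.png",cv2.resize(s[100:220,170:310],None,fx=5,fy=5,interpolation=2)[:,:,::-1])
```

```text
t 15.6833 pos [ 539.8 -388.5  105. ] rpy [-179.7     0.91   34.9 ] tiltaxis z [-0.016 -0.005 -1.   ] w 85.5 F [-0.6  0.5 -0.1]
dp cm [-0.12 -0.06  3.1 ] turn rad 0.005
```

View pics/w12.png

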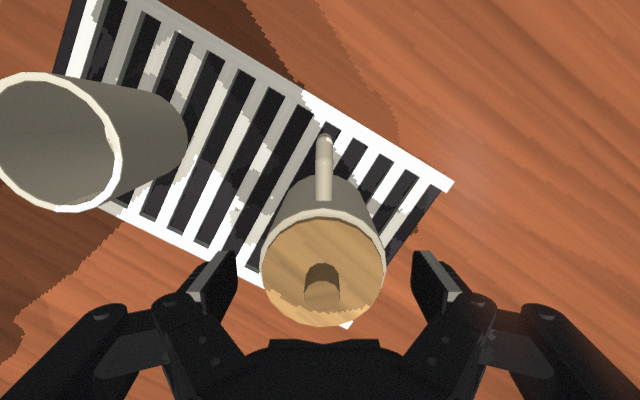

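View pics/s12.png

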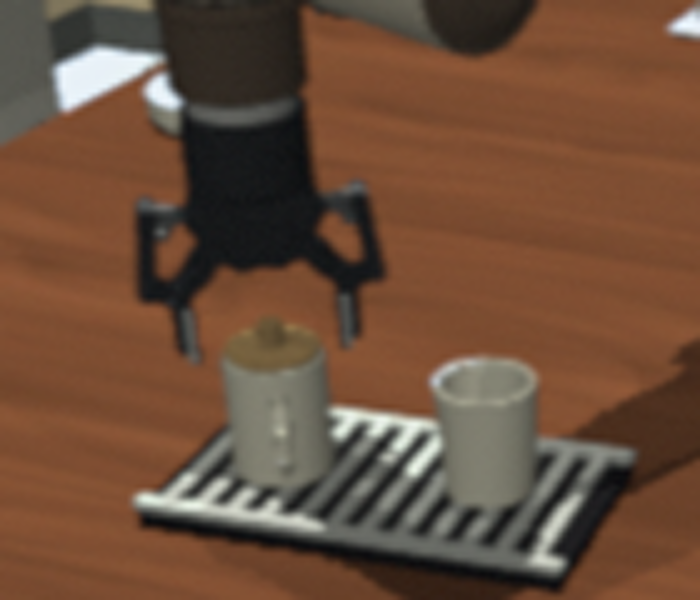

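>>> drive_tool(
  deltas=[
    {"dp":[-0.1,-0.05,0.4],"yaw":0},
    {"dp":[0,0,0.6],"yaw":0},
    {"dp":[0,0,0.6],"yaw":0},
    {"dp":[0,0,0.4],"yaw":0},
    {"dp":[0,0,0.3],"yaw":0},
    {"dp":[0,0,0.1],"yaw":0},
    {"dp":[0,0,0],"yaw":0},
  ],
)

```text
t: 16.37
tool_pos: [539.0, -389.4, 80.5]
tcp_rot: [-179.9, 0.8, 34.9]
wrist_force: [0.1, -0.3, -0.0]
grip_width: 85.6
```

Run:
```python
from h import *
go([538,-388.8,76],34.6)
s=cams.get_image("scene")
cv2.imwrite("pics/s13.png",cv2.resize(s[100:220,170:310],None,fx=5,fy=5,interpolation=2)[:,:,::-1])
```

```text
t 16.3667 pos [ 539.  -389.4   80.5] rpy [-179.89    0.82   34.9 ] tiltaxis z [-0.013 -0.007 -1.   ] w 85.6 F [ 0.1 -0.3 -0. ]
dp cm [-0.05 -0.11  0.45] turn rad 0.005
```

View pics/s13.png

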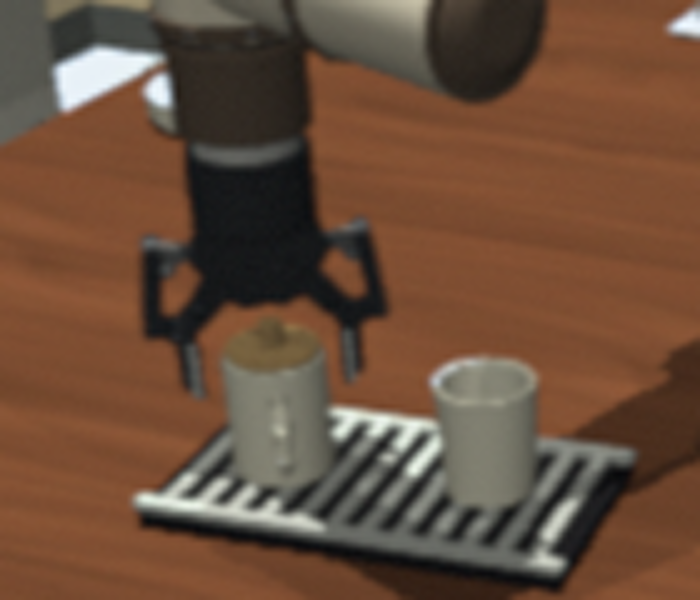

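>>> drive_tool(
  deltas=[
    {"dp":[-0.05,-0.1,0.3],"yaw":0},
    {"dp":[0,0,0.2],"yaw":0},
    {"dp":[0,0,0.1],"yaw":0},
    {"dp":[0,0,0],"yaw":0},
  ],
)

```text
t: 16.75
tool_pos: [538.3, -389.0, 74.6]
tcp_rot: [-180.0, 0.8, 34.9]
wrist_force: [-1.0, -0.4, 0.7]
grip_width: 85.6
```

>>> drive_tool(
  deltas=[
    {"dp":[0,0,0],"yaw":0},
    {"dp":[0,0,0],"yaw":0},
    {"dp":[0,0,0],"yaw":0},
    {"dp":[0,0,0],"yaw":0},
  ],
  claw=1,
)

```text
t: 17.08
tool_pos: [538.4, -388.9, 75.2]
tcp_rot: [-180.0, 0.8, 34.9]
wrist_force: [-0.8, -0.5, -1.3]
grip_width: 64.0
```

Run:
```python
from h import *
st()
s=cams.get_image("scene");im=cams.get_image("wrist")
cv2.imwrite("pics/w14.png",im[:,:,::-1])
cv2.imwrite("pics/s14.png",cv2.resize(s[100:220,170:310],None,fx=5,fy=5,interpolation=2)[:,:,::-1])
```

```text
t 17.0833 pos [ 538.4 -388.9   75.2] rpy [-179.97    0.77   34.92] tiltaxis z [-0.011 -0.007 -1.   ] w 64.0 F [-0.8 -0.5 -1.3]
```

View pics/s14.png

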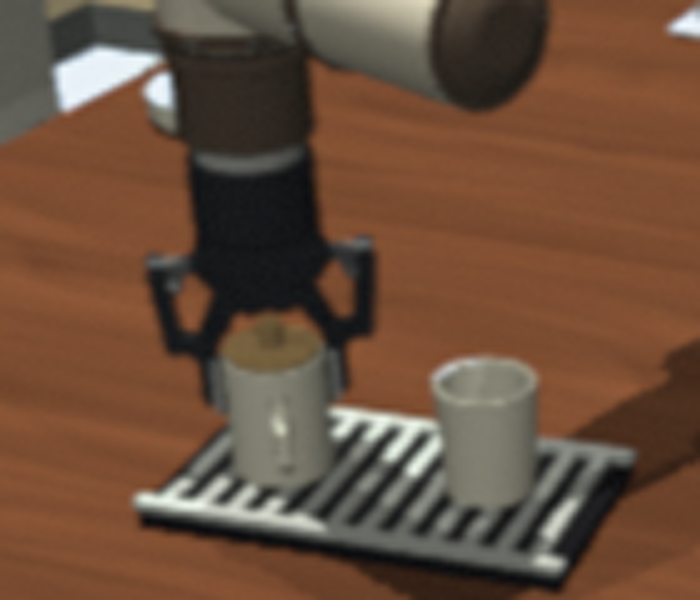

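View pics/w14.png

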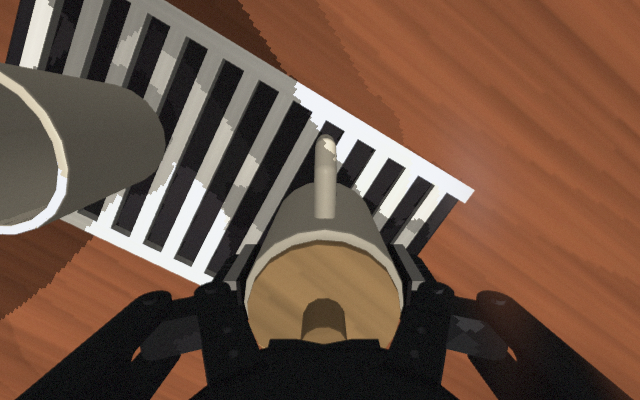

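>>> drive_tool(
  deltas=[
    {"dp":[0,0,-0.3],"yaw":0},
    {"dp":[0,0,-0.7],"yaw":0},
    {"dp":[0,0,-1.1],"yaw":0},
    {"dp":[0,0,-1.4],"yaw":0},
    {"dp":[0,0,-1.6],"yaw":0},
    {"dp":[0,0,-1.6],"yaw":0},
    {"dp":[0,0,-1.5],"yaw":0},
    {"dp":[0,0,-1.2],"yaw":0},
  ],
)

```text
t: 17.85
tool_pos: [535.1, -385.8, 168.5]
tcp_rot: [-179.0, 1.2, 34.8]
wrist_force: [-0.4, -0.1, -2.1]
grip_width: 63.6
```

>>> drive_tool(
  deltas=[
    {"dp":[0,-0.3,-0.9],"yaw":0.01},
    {"dp":[0,-0.7,-0.6],"yaw":0.03},
    {"dp":[0,-1.2,-0.4],"yaw":0.04},
    {"dp":[0,-1.5,-0.2],"yaw":0.05},
  ],
)

```text
t: 18.18
tool_pos: [517.0, -355.5, 196.0]
tcp_rot: [-179.5, 1.0, 26.8]
wrist_force: [-0.2, -0.3, -3.1]
grip_width: 63.7
```

Run:
```python
from h import *
go([565.7,-7.5,205],1.9)
s=cams.get_image("scene")
cv2.imwrite("pics/s15.png",cv2.resize(s[60:220,170:370],None,fx=3.5,fy=3.5,interpolation=2)[:,:,::-1])
```

```text
t 18.1833 pos [ 517.  -355.5  196. ] rpy [-179.53    1.03   26.83] tiltaxis z [-0.02  -0.001 -1.   ] w 63.7 F [-0.2 -0.3 -3.1]
dp cm [ 20.04 -28.86  -1.03] turn rad 0.435
```

View pics/s15.png

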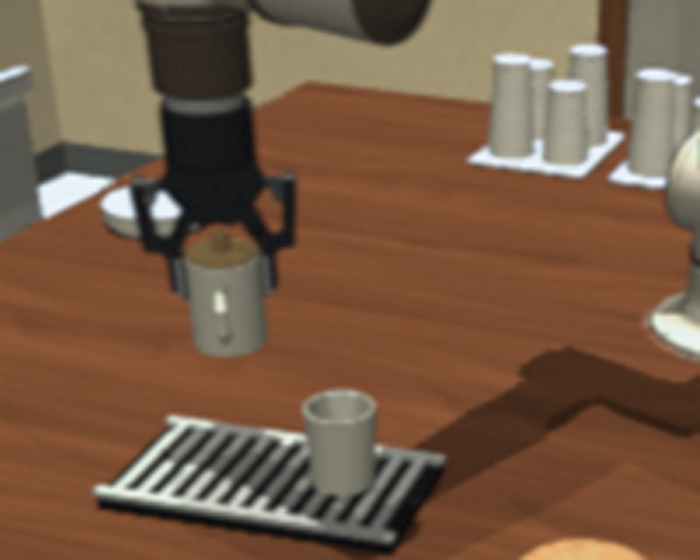

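>>> drive_tool(
  deltas=[
    {"dp":[1.2,-1.8,0],"yaw":0.05},
    {"dp":[1.2,-2.1,0],"yaw":0.05},
    {"dp":[1.1,-2.2,0],"yaw":0.05},
    {"dp":[1.0,-2.2,0],"yaw":0.05},
    {"dp":[0.9,-2.3,0],"yaw":0.05},
    {"dp":[0.8,-2.3,0],"yaw":0.05},
    {"dp":[0.7,-2.3,0],"yaw":0.04},
    {"dp":[0.6,-2.2,0],"yaw":0.03},
  ],
)

```text
t: 18.9
tool_pos: [534.5, -157.9, 199.6]
tcp_rot: [-179.7, 1.3, 4.0]
wrist_force: [0.7, -0.0, -2.9]
grip_width: 63.9
```

Run:
```python
from h import *
go([565.7,-7.5,205],1.9)
```

```text
t 18.9 pos [ 534.5 -157.9  199.6] rpy [-179.74    1.25    3.97] tiltaxis z [-0.022  0.003 -1.   ] w 63.9 F [ 0.7 -0.  -2.9]
dp cm [  4.14 -14.79  -0.57] turn rad 0.036
```

>>> drive_tool(
  deltas=[
    {"dp":[0.7,-2.2,-0.1],"yaw":0.01},
    {"dp":[0.7,-2.2,-0.1],"yaw":0.01},
    {"dp":[0.7,-2.1,-0.1],"yaw":0.01},
    {"dp":[0.6,-1.9,-0.1],"yaw":0},
    {"dp":[0.5,-1.6,-0.1],"yaw":0},
    {"dp":[0.4,-1.2,0],"yaw":0},
    {"dp":[0.3,-0.8,0],"yaw":0},
    {"dp":[0.1,-0.4,0],"yaw":0},
  ],
)

```text
t: 19.57
tool_pos: [566.4, -21.1, 207.3]
tcp_rot: [-179.6, 1.3, 2.3]
wrist_force: [0.1, -0.4, -2.9]
grip_width: 63.8
```

>>> drive_tool(
  deltas=[
    {"dp":[0,0,0],"yaw":0},
    {"dp":[0,0,0],"yaw":0},
    {"dp":[0,0,0],"yaw":0},
  ],
)

```text
t: 19.82
tool_pos: [565.8, -21.4, 207.2]
tcp_rot: [-179.6, 1.4, 2.3]
wrist_force: [-1.0, -0.1, -3.4]
grip_width: 63.6
```

Run:
```python
from h import *
go([565.7,-7.5,205],1.9)
```

```text
t 19.8167 pos [565.8 -21.4 207.2] rpy [-179.64    1.4     2.28] tiltaxis z [-0.025  0.005 -1.   ] w 63.6 F [-1.  -0.1 -3.4]
dp cm [ 0.05 -1.38  0.22] turn rad 0.007
```

>>> drive_tool(
  deltas=[
    {"dp":[0,-0.4,0.1],"yaw":0.007},
    {"dp":[0,-0.4,0.1],"yaw":0},
    {"dp":[0,-0.3,0],"yaw":0},
    {"dp":[0,-0.15,0],"yaw":0},
    {"dp":[0,-0.05,0],"yaw":0},
    {"dp":[0,0,0],"yaw":0},
    {"dp":[0,0,0],"yaw":0},
  ],
)

```text
t: 20.4
tool_pos: [564.4, -9.6, 204.7]
tcp_rot: [-179.7, 1.5, 1.6]
wrist_force: [-0.1, -0.4, -3.4]
grip_width: 64.0
```

Run:
```python
from h import *
go([565.7,-7.5,205],1.9)
s=cams.get_image("scene");t=cams.get_image("top");w=cams.get_image("wrist")
cv2.imwrite("pics/s16.png",s[:,:,::-1]);cv2.imwrite("pics/t16.png",t[:,:,::-1])
cv2.imwrite("pics/w16.png",w[:,:,::-1])
cv2.imwrite("pics/s16c.png",cv2.resize(s[110:260,270:410],None,fx=4,fy=4,interpolation=2)[:,:,::-1])
```

```text
t 20.4 pos [564.4  -9.6 204.7] rpy [-179.68    1.49    1.61] tiltaxis z [-0.026  0.005 -1.   ] w 64.0 F [-0.1 -0.4 -3.4]
dp cm [ 0.13 -0.21 -0.03] turn rad -0.005
```

View pics/s16c.png

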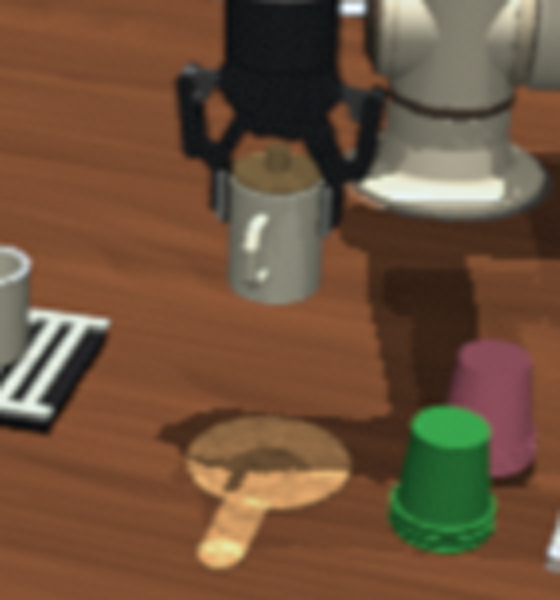

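View pics/t16.png

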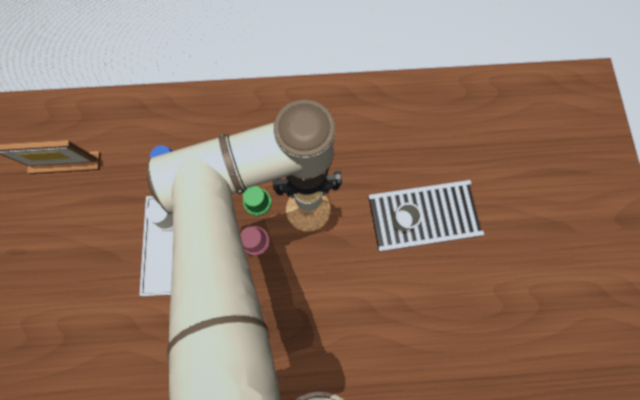

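View pics/w16.png

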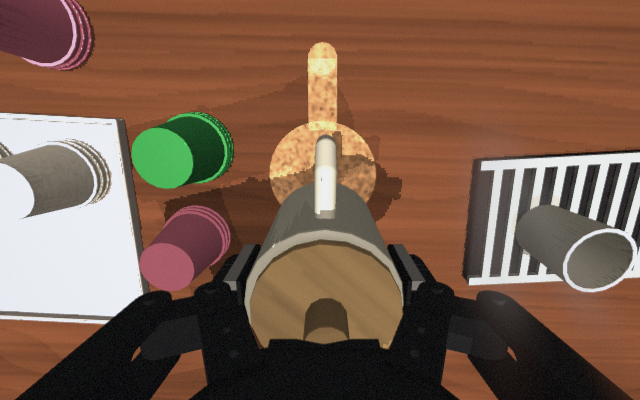

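Run:
```python
from h import *
m=cams.camera_model("wrist");im=cv2.imread("pics/w16.png");hsv=cv2.cvtColor(im,cv2.COLOR_BGR2HSV)
k=cv2.inRange(hsv,(8,60,60),(28,255,255));z=np.zeros_like(k);z[35:195,262:385]=k[35:195,262:385]
z=cv2.morphologyEx(z,cv2.MORPH_OPEN,np.ones((3,3)))
# tongue direction
ys,xs=np.nonzero(z[40:118]);ys+=40;W=np.array([onz(m,x,y,3)[:2] for x,y in zip(xs,ys)])
c0=np.array([565.5,-8.]);
C=np.array([onz(m,*p[0],3)[:2] for p in max(cv2.findContours(z,cv2.RETR_EXTERNAL,cv2.CHAIN_APPROX_NONE)[0],key=cv2.contourArea)])
for _ in range(20):
    d=C-c0;r=np.hypot(*d.T);s=(r<65)&(r>56)&(np.abs(d[:,1])>18)
    A=np.c_[2*C[s],np.ones(s.sum())];x=np.linalg.lstsq(A,(C[s]**2).sum(1),rcond=None)[0];c0=x[:2]
print("mat wrist",c0,np.sqrt(x[2]+c0@c0),s.sum())
q=W-c0;q=q[(np.abs(q[:,1])<25)];print("tongue",np.degrees(np.arctan2(q[:,1].mean(),q[:,0].mean())),q[:,0].max())
# handle: top bar at about z=232-? underside 150 -> loop top 214
a=onz(m,326,145,212)[:2];b=onz(m,325,210,212)[:2];print("handle",a,b,np.degrees(np.arctan2(*(a-b)[::-1])))
s=cams.camera_model("scene")
for nm,zz,q in(("rim",230,(276,172)),("bottom",150,(277,282))):
    print(nm,onz(s,270+(q[0]+.5)/4-.5,110+(q[1]+.5)/4-.5,zz), [ (u-270)*4 for u in proj(s,[564.4,-9.6,zz])[:1]],[(proj(s,[564.4,-9.6,zz])[1]-110)*4])
st()
```

```text
mat wrist [0. 0.] 0.0 0
tongue 0.0191049175841684 702.5586319764994
handle [624.47356784  -8.95857624] [597.54048554  -9.36952401] 0.8741571225313143
rim [559.51497658 -10.63540096 230.        ] [np.float64(273.80170639398557)] [np.float64(173.51364059618868)]
bottom [563.61651187  -5.32331059 150.        ] [np.float64(269.2662180903126)] [np.float64(279.9397881714182)]
t 20.55 pos [564.4  -9.6 204.7] rpy [-179.67    1.48    1.6 ] tiltaxis z [-0.026  0.005 -1.   ] w 63.9 F [-0.7 -0.8 -3.4]
```

Run:
```python
from h import *
s=cams.camera_model("scene");m=cams.camera_model("wrist")
print("mat L/R/tip",[np.round(onz(m,*q,3)[:2],1) for q in((269,172),(377,172),(322.5,42),(323,123))])
im=cv2.imread("pics/s16.png")
def edges(im,pts):
    hsv=cv2.cvtColor(im,cv2.COLOR_BGR2HSV)
    for zz,p in pts:
        u,v=proj(s,p); r=int(round(v)); row=hsv[r,int(u)-25:int(u)+26,1].astype(int); print(zz,round(u,1),r,row.tolist())
edges(im,[(z,[564.4,-9.6,z]) for z in (160,180,)])
cv2.imwrite("pics/s16d.png",cv2.resize(im[145:190,320:356],None,fx=13,fy=13,interpolation=2))
```

```text
mat L/R/tip [array([567.8,  53. ]), array([571.4, -68.2]), array([700.2,  -3.6]), array([622.8,  -6.2])]
160 337.5 177 [155, 154, 156, 155, 155, 156, 156, 153, 153, 154, 153, 156, 155, 149, 125, 62, 28, 31, 30, 32, 31, 31, 29, 29, 29, 32, 34, 31, 31, 30, 32, 30, 29, 30, 33, 33, 32, 61, 120, 154, 158, 156, 156, 156, 154, 154, 156, 155, 155, 156, 152]
180 337.7 170 [154, 153, 156, 155, 154, 156, 156, 154, 153, 154, 157, 156, 157, 155, 139, 85, 38, 29, 32, 30, 28, 28, 30, 30, 33, 31, 32, 32, 32, 31, 31, 32, 30, 32, 30, 30, 29, 41, 88, 142, 153, 157, 153, 158, 155, 152, 156, 154, 152, 155, 154]
```

View pics/s16d.png

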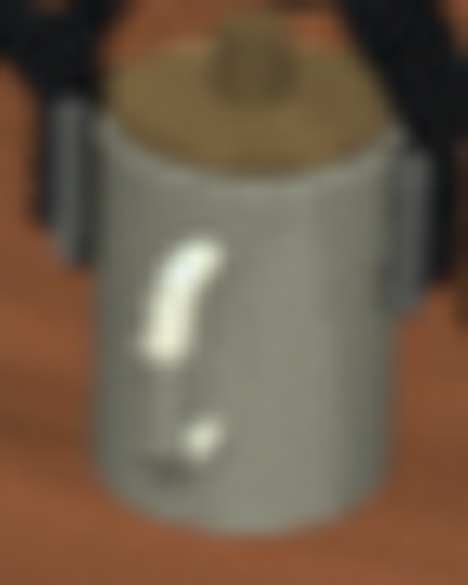

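>>> drive_tool(
  deltas=[
    {"dp":[0.08,-0.12,-0.02],"yaw":0},
    {"dp":[0.05,-0.06,-0.02],"yaw":0},
    {"dp":[0.02,-0.02,0],"yaw":0},
    {"dp":[0,0,0],"yaw":0},
    {"dp":[0,0,0],"yaw":0},
    {"dp":[0,0,0],"yaw":0},
  ],
)

```text
t: 21.05
tool_pos: [566.2, -7.5, 205.2]
tcp_rot: [-179.7, 1.5, 1.6]
wrist_force: [-0.7, 0.2, -3.8]
grip_width: 63.8
```

>>> drive_tool(
  deltas=[
    {"dp":[0,0,0],"yaw":0},
    {"dp":[0,0,0],"yaw":0},
    {"dp":[0,0,0],"yaw":0},
    {"dp":[0,0,0],"yaw":0},
  ],
)

```text
t: 21.38
tool_pos: [566.1, -7.6, 205.1]
tcp_rot: [-179.7, 1.5, 1.6]
wrist_force: [0.2, 0.2, -2.8]
grip_width: 64.1
```

Run:
```python
from h import *
o,_=st(); print(np.round(o["joint_vel"],2))
```

```text
t 21.3833 pos [566.1  -7.6 205.1] rpy [-179.68    1.48    1.59] tiltaxis z [-0.026  0.005 -1.   ] w 64.1 F [ 0.2  0.2 -2.8]
[ 0.05 -0.12  0.01  0.06  0.08  0.01]
```

Steady and on target; handing in.

```bash
python3 -c "
from cell import job
print(job.sign_off())"
```

```text
the job is handed in; nothing more can be done
None
```

The lid is on the handled mug, and the arm is holding the covered mug over the cork mat. I handed the job in at about 21.4 s of the 64 s allowed.

**What I did:** I picked up the lid by its knob and lowered it onto the mug while the mug stood on the drip tray. Contact force was about 4 N, and the scene view after release showed the lid seated and level. I then gripped the mug body across the handle axis, lifted it and carried it to the mat.

**Last checks before hand-in:**

| Check | Measured | Target |
|---|---|---|
| Tool position over mat | (566.1, −7.6) mm | mat centre about (565.5, −7.5) mm |
| Mug underside | about 150 mm above the table | about 150 mm |
| Tool yaw; handle within about 1° of it | 1.6° | tongue at about 1.4–1.7° |
| Mug tilt change since grasp | about 0.7° | upright |
| Grip opening | 64 mm, steady | mug is 64 mm wide |

The arm was at rest. In the final pictures the lid was on, and the cup and paper cups looked undisturbed.

**What disagreed or failed:**
- The lid's knob read 13 mm between the fingers instead of the stated 16 mm, but the grip held.
- The top and scene views put the mat centre 2–3 mm apart in y; the wrist view fell between them.
- An automatic wrist-image fit of the mat failed, so I read its edges by hand.
- The arm drifts and tilts slightly after quick stops. The tool still leans about 1.5°, but it was gripped at 0.8°, and in the scene picture just before the last 3 mm nudge the mug's sides were vertical to within a fraction of a pixel.

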